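# Check a plate's hole on the pin-gauge fixture

### The job

Check the aluminium plate on the blue checking fixture: lay it over the two locating pins, lying flat on its rests with its close pair of holes towards the gauge column, and let go. Then push the red knob all the way down to its stop, so that the gauge pin goes through the plate, hold it there a moment and let it spring back up; the plate stays in the fixture. Leave the tape roll, the screwdriver and the grease jar alone.

Things in the scene. Friction and masses are not known exactly. Their poses are not given: they have to be found in the camera images.
- plate: Bare-aluminium plate to be checked, 180 (x) x 54 (y) x 10 mm, 0.25 kg, lying flat on the bench. Origin: centre of its underside, x along its length, z up. Through holes on its centre line: 12 mm at x = -75 and +35 (locating), 13 mm at x = +70 (checked); so the close pair is at the +x end. Grip it from above across its width at x = -50 to -30, where it stays clear of rests and arm in the fixture.
- fixture: Fixture bolted to the bench: blue base 80 mm wide, 12 high, x = -105 to +155 mm. Origin at bench height, x towards the gauge column, z up. A seated plate has its x, y and yaw, underside 26 mm above the bench on dark rests at x = -75, 35 and 70 (to 26 mm long, within 48 mm in y). Grey column at x = 117 to 151; its arm, 40 mm wide, reaches back over the plate to x = 51, underside 74, top 98 mm up.
- pin_a (a point): On the axis of the locating pin at fixture x = -75, y = 0 mm, at the height of the rests (26 mm above the bench). Both pins: steel, 10 mm in diameter, coned noses, tips 40 mm above the bench.
- pin_b (a point): On the axis of the locating pin at fixture x = +35, y = 0 mm, at the height of the rests. The arm and gauge pin overhang the plate's end beside it: lower the plate 60 mm or more short of its place (towards the fixture's -x), slide it in along +x with its underside 42 to 52 mm above the bench, then lower it over both pins.
- hole_a (a point): Centre of the plate's lone locating hole (x = -75 mm), at the underside; belongs on pin_a.
- hole_b (a point): Centre of the plate's other locating hole (x = +35 mm), at the underside; belongs on pin_b.
- hole_c (a point): Centre of the plate's checked hole (x = +70 mm), at the underside; the gauge pin goes through it.
- plunger_top (a point): Centre of the top of the red mushroom knob, at fixture x = 70, y = 0; 44 mm in diameter, flat 32 mm across on top; 172 mm above the bench when up, 130 mm at its stop, where the knob meets the steel spring barrel (28 mm diameter, 70 to 108 mm up) in the arm. Moves with the plunger.
- plunger (a joint): How far the knob with its gauge pin is pushed down, in m: 0 up, 0.042 at its stop. Spring: about 5 N to start, 13 N at the stop; returns by itself. Gauge pin: 10 mm in diameter, coned nose, tip 64 mm above the bench when up. A plate not seated, or the wrong way round, blocks it.
- tape_roll: Bystander: roll of cream tape lying flat, 96 mm across, 25 mm high. Origin: centre of its underside.
- screwdriver: Bystander: screwdriver with an orange handle, 200 mm long, lying along its x. Origin: underside, near the middle of its length.
- grease_jar: Bystander: round yellow-labelled grease jar with a black lid, standing upright, 84 mm in diameter, 60 mm tall. Origin: centre of its underside.

How it is judged (in metres and radians):
On the way, in this order (a step that is already met when the one before it is completed fails the run):
1. the plate lies on the rests with both locating holes over their pins, let go (distance between hole_a and pin_a below 0.003 m and distance between hole_b and pin_b below 0.003 m and angle between plate's own z axis and vertical below 0.03 rad and contact force between the fingers and plate below 0.1 N), for 0.2 s.
2. with the plate seated, the knob is pushed down to its stop (within 2 mm) and kept there 0.3 s (value of joint plunger above 0.04 m and distance between hole_a and pin_a below 0.003 m and distance between hole_b and pin_b below 0.003 m), for 0.3 s.
At the end, for the whole second after the job is handed in: The plate lies at rest and flat (within 0.03 rad) on the fixture's rests, each locating hole within 3 mm of its own pin's seat point, and the red knob has sprung back up (within 4 mm) (distance between hole_a and pin_a below 0.003 m and distance between hole_b and pin_b below 0.003 m and angle between plate's own z axis and vertical below 0.03 rad and linear speed of plate below 0.02 m/s and value of joint plunger below 0.004 m); the robot touches nothing.
It fails at once if the tape roll, the screwdriver or the grease jar is moved by more than 20 mm, or the jar is tipped (distance of any of tape_roll, screwdriver, grease_jar from where it was at the start of the episode above 0.02 m or angle between grease_jar's own z axis and vertical above 0.3 rad).
It also fails if it takes over 59 s, if anything falls off the work surface, if the arm or the gripper's body presses on something with over 40 N, if the wrist force passes 120 N, or if a joint passes its speed limit or range.

### The arm

A 6-joint arm with a two-finger parallel gripper is mounted at the origin on the work surface. World frame = base frame: x ahead of the robot, y to its left, z up, the work surface at z = 0. Lengths are in m, angles in degrees, forces in N, time in s.
With the tool pointing down it reaches from about 0.35 to 0.875 m from the base axis. Payload 4.2 kg.
Tool frame: the origin (TCP) lies between the finger pads; the fingertips stand 14 mm ahead of it and the grasp point (between the pads) lies 5 mm behind it; z points along the fingers, y is the line along which they close (so a half turn about z gives the same grasp; the last joint's range is limited). The gripper opens to 87 mm and grips with 3 to 60 N. Pads are 19 mm wide; open, the fingers measure 117 mm over their backs; the gripper's body (75 mm by 190 mm) begins 51 mm behind the grasp point.
Start: joints at [-59.095, 22.042, 0.453, 0, -68.411, -14.817], TCP at [0.173, -0.6, 0.237] pointing down, gripper open.
Joint ranges: [-179.83, 179.83], [-69.29, 118.12], [-61.27, 80.66], [-181.25, 117.63], [-171.15, -9.14], [-177.46, 177.46]. Speed limits (degrees/s): [159.86, 159.86, 180, 180, 180, 180].

### API

Orientations are given as a 3x3 rotation matrix whose columns are the frame's x, y, z axes.
In Python, from station import * gives the robot as it stands. The module is installed in compiled form; this text tells all that it offers.
- The arm moves only by the tool play_rows, never from a script. Its argument "steps" is a list of rows, each an object of numbers: "ax", "ay", "az": the turn, a rotation vector about the tool's x, y, z in degrees; "dx", "dy", "dz": the shift along the tool's x, y, z in mm; "claw": the finger opening in mm, from 0 to 87. A call has 1 to 20 rows; each row shifts and turns the commanded pose from where the row before left it, along the tool's axes as they then stand; what a row does not reach is not made up. A row lasts 1/10 s, in which the tool goes at most 50 mm and 8.59 degrees, less where a joint would pass 70% of its speed; a pose out of reach is approached as far as the arm can. A call with a gripper value outside its range is refused whole. The fingers move at their own pace and stop on an object; the grip force is fixed at half the most. Time passes only in rows, so rows that do not move let the fingers close. It gives the time, the measured TCP pose, the force, the opening and the grip force at its end, in the units of the state.
- sense(): the state, without advancing time (a new reading comes with each control period).
- capture(name): name is "scene" or "top"; returns a dict with "frame" (384x512x3 uint8, blue, green, red), "range_z" (384x512 float32, m along the optical axis (not along the pixel's ray), 0 where there is no reading), "fx", "fy", "cx", "cy" (pixels), "k1" (the pictures are not rectified: a ray, as slopes to the right and down, at radius r is drawn at 1 + k1 r^2 times it, then the intrinsics apply), "xyz" and "rotation" of the camera in the world. Camera axes: x right, y down, z forward; pixel columns grow to the right and rows downward; lengths in m; the calibration is good to about 2 mm. A picture is of the moment at which its call begins.
- finish_job(): hands the job in; it is judged then, once.
The state is a dict: "time_s": time; "joints": joint angles; "joint_velocities": joint speeds; "effort": joint torques, N m; "tcp_pos": TCP position; "ee_rot": TCP orientation; "wrist_force": force on the tool from outside, world axes, zero at the start; "moment": the same for the moment, N m; "gripper_width": opening from 0.0 (shut) to 1.0 (fully open); "gripper_force": force on a finger pad.
Only numpy, scipy, OpenCV 4.12 (cv2) and the standard library are available. Lean on these libraries where they do the work, as an engineer would, in place of code of your own. Each camera call takes 0.05 s, during which the arm holds its last target. There are 200 camera calls.

## Working session

There is one attempt and no reset: what is moved stays moved. The work goes in short steps, Python scripts to look and compute and a tool call to move; the robot and the scene stay as the last step left them, time stands still between calls to the robot, and variables do not carry over. Pictures are saved under pics/ and viewed, at most 10 in all, crops included, and the job is handed in when it is done.

Besides the shell and the picture viewer there is one more tool, called after "Emit:" by a JSON object that holds its "op" and its "data", one argument or row to a line. play_rows: Moves the arm, as the interface text tells. Its arguments: {"type":"object","properties":{"steps":{"type":"array"}},"required":["steps"]}

```bash
mkdir -p pics; cat > h.py <<'E'
import numpy as np, cv2, pickle
from station import *
def rays(c,uv):
    uv=np.atleast_2d(np.asarray(uv,float))
    d=np.c_[(uv[:,0]-c['cx'])/c['fx'],(uv[:,1]-c['cy'])/c['fy']]; s=d.copy()
    for _ in range(20): s=d/(1+c['k1']*(s**2).sum(1,keepdims=True))
    return np.c_[s,np.ones(len(s))]@np.array(c['rotation']).T
def onplane(c,uv,z):
    r=rays(c,uv); o=np.array(c['xyz']); return o+r*((z-o[2])/r[:,2])[:,None]
def pts(c):  # world point per pixel from depth
    H,W=c['range_z'].shape; u,v=np.meshgrid(np.arange(W),np.arange(H))
    r=rays(c,np.c_[u.ravel(),v.ravel()]); return (np.array(c['xyz'])+r*c['range_z'].reshape(-1,1)).reshape(H,W,3)
E
python3 - <<'E'
from h import *
for n in("top","scene"):
    c=capture(n); pickle.dump(c,open(n+'0.pkl','wb')); cv2.imwrite(f'pics/{n}0.png',c['frame'])
    print(n,c['xyz'],np.round(c['rotation'],3).tolist(),c['fx'],c['k1'])
s=sense(); print(s['time_s'],np.round(s['ee_rot'],3).tolist(),s['tcp_pos'])
E
```

```text
top [ 0.54359587 -0.03768641  0.98966997] [[0.01, -0.999, 0.048], [-1.0, -0.01, 0.005], [-0.005, -0.048, -0.999]] 348.92926308331425 -0.02281794244151727
scene [ 0.9369412  -0.39560231  0.94240921] [[0.755, 0.565, -0.331], [0.655, -0.661, 0.366], [-0.012, -0.493, -0.87]] 355.7824090689478 0.015367694972433173
0.1 [[-0.961, -0.277, -0.001], [-0.277, 0.961, 0.002], [0.0, 0.002, -1.0]] [ 0.17310271 -0.60002835  0.23557217]
```

View pics/top0.png

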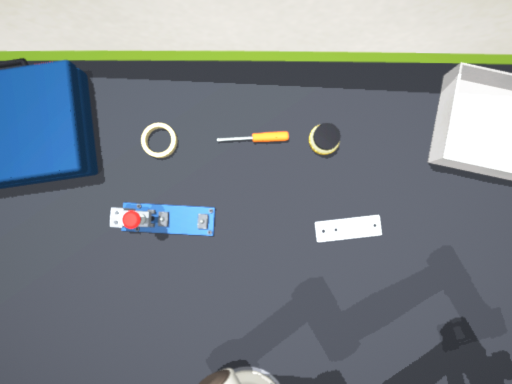

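View pics/scene0.png

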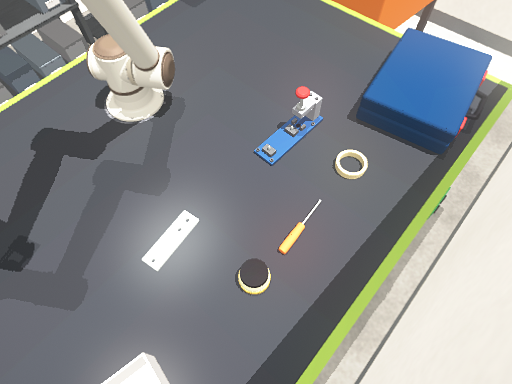

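The top view shows the plate at (348,229), with its close hole pair at (323,231) and (336,230) and its lone hole at (375,226). The fixture is at (168,219), with the red knob at (132,219) and the column towards +y. The jar, screwdriver and tape are above, at larger x. The scene view agrees.

```bash
python3 - <<'E'
from h import *
for n,box in(("top",(300,200,400,255)),("scene",(130,200,210,280))):
    c=pickle.load(open(n+'0.pkl','rb')); f=c['frame']; P=pts(c)
    x0,y0,x1,y1=box; g=cv2.cvtColor(f,cv2.COLOR_BGR2GRAY)[y0:y1,x0:x1]
    m=(g>110).astype(np.uint8)
    cs,_=cv2.findContours(m,cv2.RETR_EXTERNAL,cv2.CHAIN_APPROX_NONE); k=max(cs,key=cv2.contourArea)
    w=onplane(c,k[:,0]+[x0,y0],.010)[:,:2]
    (cx,cy),sz,a=r=cv2.minAreaRect((w*1000).astype(np.float32)); print(n,'plate',cx,cy,sz,a)
    # holes: dark blobs within
    full=cv2.drawContours(np.zeros_like(m),[k],-1,1,-1); full=cv2.erode(full,np.ones((5,5)))
    nn,_,st,ce=cv2.connectedComponentsWithStats(((g<120)&(full>0)).astype(np.uint8))
    for i in range(1,nn):
        wgt=(200-g.astype(float)).clip(0); X,Y,_,_,_=st[i]; 
        print(' hole',st[i][4],ce[i]+[x0,y0],np.round(onplane(c,ce[i]+[x0,y0],.010)[0]*1000,1))
    zz=P[y0:y1,x0:x1,2][full>0]; print(' z',np.median(zz))
    hsv=cv2.cvtColor(f,cv2.COLOR_BGR2HSV)
    H,S,V=hsv[...,0],hsv[...,1],hsv[...,2]
    roi=np.zeros(H.shape,bool)
    if n=='top': roi[195:245,105:225]=1
    else: roi[80:170,245:335]=1
    b=(H>95)&(H<120)&(S>130)&(V>60)&roi
    ks,_=cv2.findContours(b.astype(np.uint8),cv2.RETR_EXTERNAL,cv2.CHAIN_APPROX_NONE); kk=np.vstack([q for q in ks if cv2.contourArea(q)>15])[:,0]
    print(' blue',cv2.minAreaRect((onplane(c,kk,.012)[:,:2]*1000).astype(np.float32)))
    rd=((H<8)|(H>172))&(S>150)&roi
    pr=P[rd]; pr=pr[pr[:,2]>.1]; ys,xs=np.nonzero(rd)
    print(' red',len(xs),xs.mean(),ys.mean(),'depth top',np.percentile(pr[:,2],[50,90]),'centre@.166',onplane(c,[xs.mean(),ys.mean()],.166)*1000)
    if n=='top':
        cv2.imwrite('pics/fx.png',np.hstack([cv2.resize(f[195:245,100:225],None,fx=6,fy=6,interpolation=cv2.INTER_CUBIC)])) 
    else: cv2.imwrite('pics/fs.png',cv2.resize(f[80:170,245:335],None,fx=6,fy=6,interpolation=cv2.INTER_CUBIC))
E
```

```text
top plate 498.5766296386719 -281.9630126953125 (150.84725952148438, 279.2060852050781) 0.5116040110588074
 hole 2722 [337.04224835 223.13225569] [ 508.8 -246.3   10. ]
 hole 12 [382.75       227.08333333] [ 498.9 -374.6   10. ]
 hole 1 [323. 231.] [ 486.5 -207.    10. ]
 z 0.0014504681598487834
 blue ((517.2615356445312, 253.29638671875), (208.4893341064453, 79.36905670166016), 87.59817504882812)
 red 107 132.50467289719626 220.1214953271028 depth top [0.17037063 0.17315583] centre@.166 [[516.34525578 270.05460194 166.        ]]
scene plate 487.2443542480469 -282.0525817871094 (234.82789611816406, 254.6348876953125) 44.82072448730469
 hole 2 [130.5 200. ] [ 315.3 -273.5   10. ]
 z 0.00047032128537638496
 blue ((520.4769287109375, 225.7054443359375), (261.54302978515625, 81.25769805908203), 87.58453369140625)
 red 39 300.71794871794873 93.74358974358974 depth top [0.16682097 0.17014292] centre@.166 [[522.47791314 262.81556702 166.        ]]
```

View pics/fx.png

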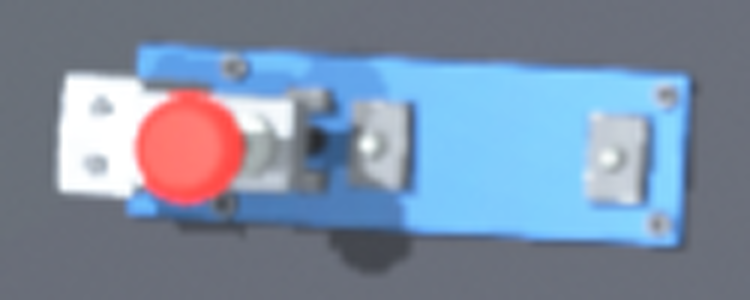

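View pics/fs.png

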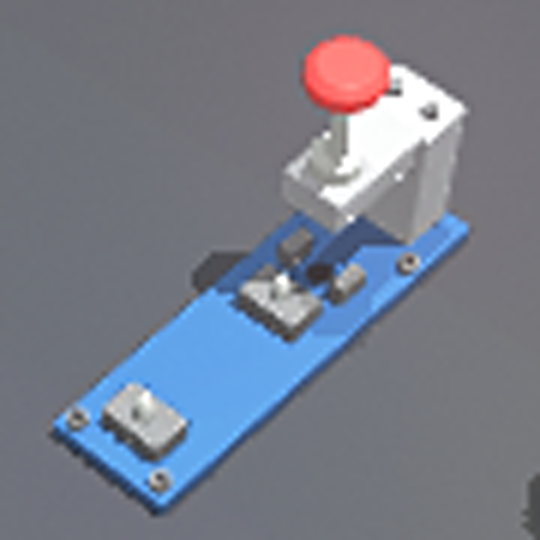

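The crops show the pin tips: top (161.8,219) and (202,221), scene (292,126) and (269,146). My plate and blue masks are off, so I'm checking pixel values and refining.

```bash
python3 - <<'E'
from h import *
c=pickle.load(open('top0.pkl','rb'));f=c['frame']
print('bench',f[250,350],'plate',f[226,350],f[236,360],'blue',f[220,180],f[220,210]); 
d=pickle.load(open('scene0.pkl','rb'));g=d['frame'];print('scene bench',g[200,230],'plate',g[240,170],'bl',g[140,280])
def pk(c,u,v,z,r=3):
    g=cv2.cvtColor(c['frame'],cv2.COLOR_BGR2GRAY).astype(float)[v-r:v+r+1,u-r:u+r+1]
    print(np.round(g).astype(int).tolist())
    w=(g-np.percentile(g,75)).clip(0); Y,X=np.mgrid[-r:r+1,-r:r+1]
    p=[u+(w*X).sum()/w.sum(),v+(w*Y).sum()/w.sum()]; print(' ',np.round(p,2),np.round(onplane(c,p,z)*1000,1)); return p
for q in((162,219),(202,221)): pk(c,*q,.038,3)
for q in((292,126),(269,146)): pk(d,*q,.038,3)
for n,c,box in(("top",c,(300,205,395,250)),("scene",d,(135,205,205,275))):
    f=c['frame'];x0,y0,x1,y1=box;G=f[y0:y1,x0:x1].min(2)
    print(n,np.percentile(G,[5,30,60,90]))
    t,m=cv2.threshold(G,0,1,cv2.THRESH_OTSU)
    ks,_=cv2.findContours(m,cv2.RETR_EXTERNAL,cv2.CHAIN_APPROX_NONE);k=max(ks,key=cv2.contourArea)
    print(' plate',t,cv2.minAreaRect((onplane(c,k[:,0]+[x0,y0],.010)[:,:2]*1000).astype(np.float32)))
    full=cv2.erode(cv2.drawContours(np.zeros_like(m),[k],-1,1,-1),np.ones((5,5)))
    bg=np.median(G[full>0]); w=np.where(full>0,(bg-15-G.astype(float)).clip(0),0)
    nn,lab,st,_=cv2.connectedComponentsWithStats((w>0).astype(np.uint8))
    for i in range(1,nn):
        ys,xs=np.nonzero(lab==i); ww=w[ys,xs]
        if ww.sum()>60: p=[x0+(xs*ww).sum()/ww.sum(),y0+(ys*ww).sum()/ww.sum()];print(' hole',int(ww.sum()),np.round(p,2),np.round(onplane(c,p,.010)[0]*1000,1))
    b=f.astype(int);roi=np.zeros(b.shape[:2],bool)
    if n=='top': roi[195:245,105:225]=1
    else: roi[80:170,245:335]=1
    m=((b[...,0]-b[...,2]>70)&roi).astype(np.uint8); ys,xs=np.nonzero(m)
    print(' blue px',xs.min(),xs.max(),ys.min(),ys.max(),cv2.minAreaRect((onplane(c,np.c_[xs,ys],.012)[:,:2]*1000).astype(np.float32)))
E
```

```text
bench [122 111 106] plate [255 255 255] [255 255 255] blue [252 204 126] [253 212 135]
scene bench [130 122 120] plate [255 255 255] bl [235 164  98]
[[111, 150, 191, 191, 191, 197, 201], [114, 168, 207, 185, 170, 184, 199], [139, 217, 243, 206, 165, 175, 199], [145, 229, 248, 208, 158, 169, 197], [129, 176, 205, 170, 156, 178, 198], [126, 156, 179, 165, 177, 199, 199], [126, 156, 189, 196, 200, 203, 199]]
  [160.94 218.61] [[517.1 239.8  38. ]]
[[203, 202, 203, 203, 204, 207, 205], [203, 207, 208, 197, 190, 200, 203], [206, 226, 234, 210, 170, 184, 200], [208, 238, 247, 224, 164, 178, 199], [206, 213, 216, 187, 164, 187, 199], [204, 198, 183, 172, 186, 203, 200], [207, 201, 201, 203, 206, 206, 199]]
  [200.75 220.77] [[512.4 130.7  38. ]]
[[99, 101, 90, 81, 85, 135, 82], [124, 113, 83, 78, 81, 86, 103], [116, 113, 101, 157, 76, 80, 86], [109, 110, 254, 255, 86, 78, 82], [190, 166, 200, 246, 167, 113, 83], [195, 131, 175, 210, 137, 85, 87], [195, 106, 161, 162, 168, 185, 161]]
  [291.25 127.01] [[520.1 235.3  38. ]]
[[149, 159, 149, 150, 152, 151, 152], [205, 188, 181, 121, 151, 151,
[... 354 characters left out ...]
6.8403167724609375)
 hole 527 [374.42 224.97] [ 504.6 -351.2   10. ]
 hole 446 [335.44 229.34] [ 491.4 -241.9   10. ]
 hole 687 [323.   230.77] [ 487.1 -207.    10. ]
 blue px 121 214 202 235 ((516.8324584960938, 228.2776336669922), (259.84124755859375, 81.3758544921875), 87.42044830322266)
scene [135. 146. 156. 255.]
 plate 200.0 ((498.9764709472656, -277.908935546875), (60.165279388427734, 183.46543884277344), 6.953497886657715)
 hole 535 [187.04 219.95] [ 491. -209.   10.]
 hole 406 [179.06 229.3 ] [ 495.1 -244.    10. ]
 hole 434 [152.88 260.28] [ 508.3 -352.7   10. ]
 blue px 254 322 115 164 ((520.484130859375, 226.8437957763672), (259.599853515625, 81.30943298339844), 87.3431625366211)
```

Emit:
{"op": "play_rows", "data": {
  "steps": [
    {"az": -8.08,"claw": 87},
    {"az": -8.08,"claw": 87},
    {"az": -8.08,"claw": 87},
    {"az": -8.08,"claw": 87},
    {"az": -8.08,"claw": 87},
    {"az": -8.08,"claw": 87},
    {"az": -8.08,"claw": 87},
    {"az": -8.08,"claw": 87},
    {"az": -8.08,"claw": 87},
    {"az": -8.08,"claw": 87},
    {"claw": 87}
  ]
}}

```text
invalid input at $.steps[0]: expected keys ax, ay, az, dx, dy, dz, claw
```

Emit:
{"op": "play_rows", "data": {
  "steps": [
    {"dx": -25,"dy": -36,"claw": 87},
    {"dx": -25,"dy": -36,"claw": 87},
    {"dx": -25,"dy": -36,"claw": 87},
    {"dx": -25,"dy": -36,"claw": 87},
    {"dx": -25,"dy": -36,"claw": 87},
    {"dx": -25,"dy": -36,"claw": 87},
    {"dx": -25,"dy": -36,"claw": 87},
    {"dx": -25,"dy": -36,"claw": 87},
    {"dx": -25,"dy": -36,"claw": 87},
    {"dx": -25,"dy": -36,"claw": 87},
    {"claw": 87},
    {"claw": 87}
  ]
}}

```text
invalid input at $.steps[0]: expected keys ax, ay, az, dx, dy, dz, claw
```

```bash
cat >> h.py <<'E'
from scipy.spatial.transform import Rotation as Rn
def yawR(a): # tool down, tool y at yaw a deg
    y=np.array([np.cos(np.radians(a)),np.sin(np.radians(a)),0]); z=np.array([0,0,-1.]); return np.c_[np.cross(y,z),y,z]
def goto(p,a):
    s=sense(); R=np.array(s['ee_rot']); print('t',s['time_s'],'tcp',np.round(np.array(s['tcp_pos'])*1000,1),'yaw',np.degrees(np.arctan2(R[1,1],R[0,1])),'F',np.round(s['wrist_force'],1),'w',s['gripper_width'],'gf',s['gripper_force'])
    print(' turn(deg,tool)',np.round(Rn.from_matrix(R.T@yawR(a)).as_rotvec(degrees=True),2),' shift(mm, before turn)',np.round(R.T@(np.array(p)-np.array(s['tcp_pos'])*1000),1),' after turn',np.round(yawR(a).T@(np.array(p)-np.array(s['tcp_pos'])*1000),1))
E
python3 -c "
from h import *
goto([501,-309.1,15.5],186.9)"
```

```text
t 0.1 tcp [ 173.1 -600.   235.6] yaw 106.08122324706243 F [ 1.  -0.8 -0.2] w 1.0007321947358299 gf 0.0
 turn(deg,tool) [ 1.000e-01  7.000e-02 -8.082e+01]  shift(mm, before turn) [-395.7  188.3  220.4]  after turn [-249.4 -360.5  220.1]
```

All keys are required.

Emit:
{"op": "play_rows", "data": {
  "steps": [
    {"ax": 0,"ay": 0,"az": -8.08,"dx": 0,"dy": 0,"dz": 0,"claw": 87},
    {"ax": 0,"ay": 0,"az": -8.08,"dx": 0,"dy": 0,"dz": 0,"claw": 87},
    {"ax": 0,"ay": 0,"az": -8.08,"dx": 0,"dy": 0,"dz": 0,"claw": 87},
    {"ax": 0,"ay": 0,"az": -8.08,"dx": 0,"dy": 0,"dz": 0,"claw": 87},
    {"ax": 0,"ay": 0,"az": -8.08,"dx": 0,"dy": 0,"dz": 0,"claw": 87},
    {"ax": 0,"ay": 0,"az": -8.08,"dx": 0,"dy": 0,"dz": 0,"claw": 87},
    {"ax": 0,"ay": 0,"az": -8.08,"dx": 0,"dy": 0,"dz": 0,"claw": 87},
    {"ax": 0,"ay": 0,"az": -8.08,"dx": 0,"dy": 0,"dz": 0,"claw": 87},
    {"ax": 0,"ay": 0,"az": -8.08,"dx": 0,"dy": 0,"dz": 0,"claw": 87},
    {"ax": 0,"ay": 0,"az": -8.08,"dx": 0,"dy": 0,"dz": 0,"claw": 87},
    {"ax": 0,"ay": 0,"az": 0,"dx": 0,"dy": 0,"dz": 0,"claw": 87}
  ]
}}

```text
time_s: 1.2
tcp_pos: [0.1732, -0.6002, 0.2359]
ee_rot: [[0.12, -0.993, -0.0], [-0.993, -0.12, 0.001], [-0.001, 0.0, -1.0]]
wrist_force: [0.7, -0.3, -1.5]
gripper_width: 0.999
gripper_force: 0.0
```

Emit:
{"op": "play_rows", "data": {
  "steps": [
    {"ax": 0,"ay": 0,"az": 0,"dx": -25,"dy": -36,"dz": 0,"claw": 87},
    {"ax": 0,"ay": 0,"az": 0,"dx": -25,"dy": -36,"dz": 0,"claw": 87},
    {"ax": 0,"ay": 0,"az": 0,"dx": -25,"dy": -36,"dz": 0,"claw": 87},
    {"ax": 0,"ay": 0,"az": 0,"dx": -25,"dy": -36,"dz": 0,"claw": 87},
    {"ax": 0,"ay": 0,"az": 0,"dx": -25,"dy": -36,"dz": 0,"claw": 87},
    {"ax": 0,"ay": 0,"az": 0,"dx": -25,"dy": -36,"dz": 0,"claw": 87},
    {"ax": 0,"ay": 0,"az": 0,"dx": -25,"dy": -36,"dz": 0,"claw": 87},
    {"ax": 0,"ay": 0,"az": 0,"dx": -25,"dy": -36,"dz": 0,"claw": 87},
    {"ax": 0,"ay": 0,"az": 0,"dx": -25,"dy": -36,"dz": 0,"claw": 87},
    {"ax": 0,"ay": 0,"az": 0,"dx": -25,"dy": -36,"dz": 0,"claw": 87},
    {"ax": 0,"ay": 0,"az": 0,"dx": 0,"dy": 0,"dz": 0,"claw": 87},
    {"ax": 0,"ay": 0,"az": 0,"dx": 0,"dy": 0,"dz": 0,"claw": 87}
  ]
}}

```text
time_s: 2.4
tcp_pos: [0.501, -0.3082, 0.236]
ee_rot: [[0.12, -0.993, -0.001], [-0.993, -0.12, 0.0], [-0.001, 0.001, -1.0]]
wrist_force: [0.2, -0.5, 0.1]
gripper_width: 0.999
gripper_force: 0.0
```

```bash
python3 -c "
from h import *
goto([501,-309.1,15.5],186.9)"
```

```text
t 2.4 tcp [ 501.  -308.2  236. ] yaw -173.1364169858334 F [ 0.2 -0.5  0.1] w 0.9986128629477382 gf 0.0
 turn(deg,tool) [ 0.06  0.03 -0.04]  shift(mm, before turn) [ 1.000e+00 -1.000e-01  2.205e+02]  after turn [9.000e-01 2.000e-01 2.205e+02]
```

Emit:
{"op": "play_rows", "data": {
  "steps": [
    {"ax": 0,"ay": 0,"az": 0,"dx": 1,"dy": 0,"dz": 40,"claw": 87},
    {"ax": 0,"ay": 0,"az": 0,"dx": 0,"dy": 0,"dz": 40,"claw": 87},
    {"ax": 0,"ay": 0,"az": 0,"dx": 0,"dy": 0,"dz": 40,"claw": 87},
    {"ax": 0,"ay": 0,"az": 0,"dx": 0,"dy": 0,"dz": 40,"claw": 87},
    {"ax": 0,"ay": 0,"az": 0,"dx": 0,"dy": 0,"dz": 30,"claw": 87},
    {"ax": 0,"ay": 0,"az": 0,"dx": 0,"dy": 0,"dz": 20,"claw": 87},
    {"ax": 0,"ay": 0,"az": 0,"dx": 0,"dy": 0,"dz": 10,"claw": 87},
    {"ax": 0,"ay": 0,"az": 0,"dx": 0,"dy": 0,"dz": 0,"claw": 87},
    {"ax": 0,"ay": 0,"az": 0,"dx": 0,"dy": 0,"dz": 0,"claw": 87}
  ]
}}

```text
time_s: 3.3
tcp_pos: [0.5008, -0.3109, 0.0172]
ee_rot: [[0.118, -0.993, 0.001], [-0.993, -0.118, -0.001], [0.001, -0.001, -1.0]]
wrist_force: [0.0, 0.1, 0.7]
gripper_width: 0.999
gripper_force: 0.0
```

Emit:
{"op": "play_rows", "data": {
  "steps": [
    {"ax": 0,"ay": 0,"az": 0,"dx": 0,"dy": 0,"dz": 0,"claw": 75},
    {"ax": 0,"ay": 0,"az": 0,"dx": 0,"dy": 0,"dz": 0,"claw": 65},
    {"ax": 0,"ay": 0,"az": 0,"dx": 0,"dy": 0,"dz": 0,"claw": 58},
    {"ax": 0,"ay": 0,"az": 0,"dx": 0,"dy": 0,"dz": 0,"claw": 45},
    {"ax": 0,"ay": 0,"az": 0,"dx": 0,"dy": 0,"dz": 0,"claw": 45},
    {"ax": 0,"ay": 0,"az": 0,"dx": 0,"dy": 0,"dz": 0,"claw": 45},
    {"ax": 0,"ay": 0,"az": 0,"dx": 0,"dy": 0,"dz": 0,"claw": 45}
  ]
}}

```text
time_s: 4.0
tcp_pos: [0.5008, -0.3101, 0.0167]
ee_rot: [[0.12, -0.993, -0.0], [-0.993, -0.12, -0.0], [0.0, 0.0, -1.0]]
wrist_force: [-0.4, 0.1, 1.1]
gripper_width: 0.613
gripper_force: 30.0
```

Emit:
{"op": "play_rows", "data": {
  "steps": [
    {"ax": 0,"ay": 0,"az": 0,"dx": 0,"dy": 0,"dz": -10,"claw": 45},
    {"ax": 0,"ay": 0,"az": 0,"dx": 0,"dy": 0,"dz": -20,"claw": 45},
    {"ax": 0,"ay": 0,"az": 0,"dx": 0,"dy": 0,"dz": -20,"claw": 45},
    {"ax": 0,"ay": 0,"az": 0,"dx": 0,"dy": 0,"dz": -20,"claw": 45},
    {"ax": 0,"ay": 0,"az": 0,"dx": 0,"dy": 0,"dz": -10,"claw": 45},
    {"ax": 0,"ay": 0,"az": 0,"dx": 0,"dy": 0,"dz": 0,"claw": 45},
    {"ax": 0,"ay": 0,"az": 0,"dx": 0,"dy": 0,"dz": 0,"claw": 45}
  ]
}}

```text
time_s: 4.7
tcp_pos: [0.5001, -0.3098, 0.0959]
ee_rot: [[0.119, -0.993, -0.001], [-0.993, -0.119, 0.001], [-0.001, 0.001, -1.0]]
wrist_force: [0.3, 1.2, -3.8]
gripper_width: 0.617
gripper_force: 30.0
```

```bash
python3 - <<'E'
from h import *
a=np.radians(87.4);o=np.array([517.5,202.5]);e=np.array([np.cos(a),np.sin(a)])
p=o+e*(-32-100)
goto([*p,95],177.4)
c=capture('top');pickle.dump(c,open('top1.pkl','wb'));d=capture('scene')
cv2.imwrite('pics/lift.png',np.hstack([cv2.resize(c['frame'][150:300,260:460],(400,300)),cv2.resize(d['frame'][150:300,80:280],(400,300))]))
E
```

```text
t 4.7 tcp [ 500.1 -309.8   95.9] yaw -173.1407569985621 F [ 0.3  1.2 -3.8] w 0.6173257215122578 gf 29.99934285879135
 turn(deg,tool) [0.06 0.05 9.46]  shift(mm, before turn) [-376.3  -56.8    1.2]  after turn [-380.5    5.9    0.9]
```

View pics/lift.png

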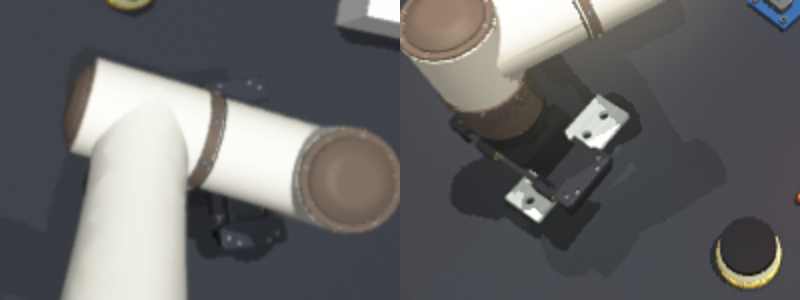

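The top view is blocked by the arm. The scene view shows the gripped plate with all three holes visible: the close pair at crop (603,115)/(588,130) and the lone hole at (531,201). I'll turn it and move to 100 mm short of its place.

Emit:
{"op": "play_rows", "data": {
  "steps": [
    {"ax": 0,"ay": 0,"az": 4.7,"dx": 0,"dy": 0,"dz": 0,"claw": 45},
    {"ax": 0,"ay": 0,"az": 4.7,"dx": 0,"dy": 0,"dz": 0,"claw": 45},
    {"ax": 0,"ay": 0,"az": 0,"dx": -20,"dy": 0.6,"dz": 0,"claw": 45},
    {"ax": 0,"ay": 0,"az": 0,"dx": -30,"dy": 0.6,"dz": 0,"claw": 45},
    {"ax": 0,"ay": 0,"az": 0,"dx": -40,"dy": 0.6,"dz": 0,"claw": 45},
    {"ax": 0,"ay": 0,"az": 0,"dx": -40,"dy": 0.6,"dz": 0,"claw": 45},
    {"ax": 0,"ay": 0,"az": 0,"dx": -40,"dy": 0.6,"dz": 0,"claw": 45},
    {"ax": 0,"ay": 0,"az": 0,"dx": -40,"dy": 0.6,"dz": 0,"claw": 45},
    {"ax": 0,"ay": 0,"az": 0,"dx": -40,"dy": 0.6,"dz": 0,"claw": 45},
    {"ax": 0,"ay": 0,"az": 0,"dx": -40,"dy": 0.6,"dz": 0,"claw": 45},
    {"ax": 0,"ay": 0,"az": 0,"dx": -40,"dy": 0.6,"dz": 0,"claw": 45},
    {"ax": 0,"ay": 0,"az": 0,"dx": -30,"dy": 0.5,"dz": 0,"claw": 45},
    {"ax": 0,"ay": 0,"az": 0,"dx": -20,"dy": 0,"dz": 0,"claw": 45},
    {"ax": 0,"ay": 0,"az": 0,"dx": 0,"dy": 0,"dz": 0,"claw": 45},
    {"ax": 0,"ay": 0,"az": 0,"dx": 0,"dy": 0,"dz": 0,"claw": 45}
  ]
}}

```text
time_s: 6.3
tcp_pos: [0.5108, 0.0698, 0.0957]
ee_rot: [[-0.043, -0.999, -0.002], [-0.999, 0.043, -0.001], [0.001, 0.002, -1.0]]
wrist_force: [0.3, -0.6, -2.9]
gripper_width: 0.617
gripper_force: 30.0
```

```bash
python3 - <<'E'
from h import *
a=np.radians(87.4);o=np.array([517.5,202.5]);e=np.array([np.cos(a),np.sin(a)])
goto([*(o+e*(-132)),95],177.4)
d=capture('scene');pickle.dump(d,open('scene2.pkl','wb'));c=capture('top');pickle.dump(c,open('top2.pkl','wb'))
cv2.imwrite('pics/pre.png',np.hstack([cv2.resize(c['frame'][160:280,100:260],(400,300)),cv2.resize(d['frame'][80:230,190:390],(400,300))]))
E
```

```text
t 6.3 tcp [510.8  69.8  95.7] yaw 177.53762724664736 F [ 0.3 -0.6 -2.9] w 0.6172155051150404 gf 29.99916672706604
 turn(deg,tool) [ 0.13 -0.06  0.14]  shift(mm, before turn) [-0.9 -0.7  0.7]  after turn [-0.9 -0.7  0.7]
```

View pics/pre.png

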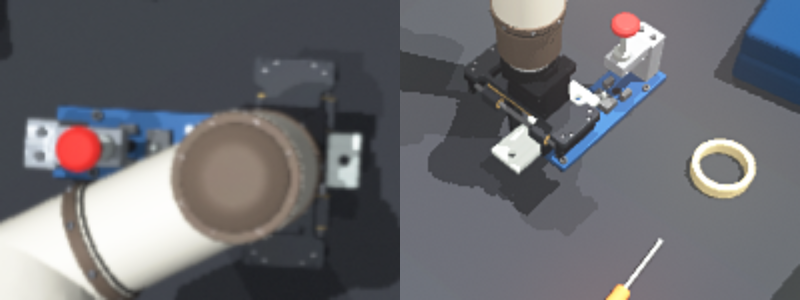

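In this view the lone hole is at about top (238,224) and scene (247,156), and the plate lines up with the fixture. Next I measure that hole and the tilt.

```bash
python3 - <<'E'
from h import *
s=sense()
a=np.radians(87.4);o=np.array([517.5,202.5]);e=np.array([np.cos(a),np.sin(a)]);nrm=np.array([-e[1],e[0]])
obs=[]
for n,(u0,v0,u1,v1) in(("top",(229,210,248,238)),("scene",(232,143,262,168))):
    c=pickle.load(open(n+'2.pkl','rb')); G=c['frame'].min(2)[v0:v1,u0:u1]
    t,m=cv2.threshold(G,0,1,cv2.THRESH_OTSU)
    ks,_=cv2.findContours(m,cv2.RETR_EXTERNAL,cv2.CHAIN_APPROX_NONE);k=max(ks,key=cv2.contourArea)
    full=cv2.drawContours(np.zeros_like(m),[k],-1,1,-1);ins=cv2.erode(full,np.ones((3,3)))
    bg=np.median(G[ins>0]);w=np.where(ins>0,(bg-20-G.astype(float)).clip(0),0)
    nn,lab,st,_=cv2.connectedComponentsWithStats((w>0).astype(np.uint8))
    i=max(range(1,nn),key=lambda i:w[lab==i].sum());w[lab!=i]=0;Y,X=np.mgrid[v0:v1,u0:u1];p=[(w*X).sum()/w.sum(),(w*Y).sum()/w.sum()]
    P=pts(c)[v0:v1,u0:u1][(ins>0)&(w==0)];P=P[abs(P[:,2]-.085)<.03]
    A=np.c_[(P[:,:2]*1000-o)@e,(P[:,:2]*1000-o)@nrm,np.ones(len(P))];co=np.linalg.lstsq(A,P[:,2]*1000,rcond=None)[0]
    q=onplane(c,p,.088)[0]*1000;ed=onplane(c,k[:,0]+[u0,v0],.088)[:,:2]*1000-o
    print(n,t,int(w.sum()),np.round(p,2),'hole',np.round(q,1),'fix xy',np.round([(q[:2]-o)@e,(q[:2]-o)@nrm],1),'z',np.median(P[:,2]),'slope',co[:2],len(P),'edge x',np.percentile(ed@e,[0,2]),'y',np.percentile(ed@nrm,[1,99]))
    obs.append((np.array(c['xyz'])*1000,rays(c,p)[0]/np.linalg.norm(rays(c,p)[0])))
M=sum(np.eye(3)-np.outer(d,d) for _,d in obs);b=sum((np.eye(3)-np.outer(d,d))@q for q,d in obs);x=np.linalg.solve(M,b);print('triang',x)
# knob in both
E
```

```text
top 107.0 999 [237.1  223.58] hole [507.8  27.8  88. ] fix xy [-174.9    1.7] z 0.09011929782775036 slope [-0.0094389  0.0069483] 182 edge x [-191.70852336 -191.52767577] y [-26.22455031  29.08804765]
scene 145.0 558 [245.51 157.19] hole [511.4  25.7  88. ] fix xy [-176.9   -1.9] z 0.08934882661295429 slope [-0.00911672 -0.0176894 ] 233 edge x [-193.3818022  -193.28026684] y [-30.44581969  27.9259438 ]
triang [507.86734704  28.6225708   81.51697816]
```

The hole sits within about 0.5 mm of what I expected and the droop is about 0.5°. I'll lower to slide height (underside about 47 mm), then slide in.

Emit:
{"op": "play_rows", "data": {
  "steps": [
    {"ax": 0.1,"ay": 0,"az": 0.14,"dx": 0,"dy": 0.3,"dz": 8,"claw": 45},
    {"ax": 0,"ay": 0,"az": 0,"dx": 0,"dy": 0,"dz": 10,"claw": 45},
    {"ax": 0,"ay": 0,"az": 0,"dx": 0,"dy": 0,"dz": 10,"claw": 45},
    {"ax": 0,"ay": 0,"az": 0,"dx": 0,"dy": 0,"dz": 4,"claw": 45},
    {"ax": 0,"ay": 0,"az": 0,"dx": 0,"dy": 0,"dz": 0,"claw": 45},
    {"ax": 0,"ay": 0,"az": 0,"dx": -5,"dy": 0,"dz": 0,"claw": 45},
    {"ax": 0,"ay": 0,"az": 0,"dx": -10,"dy": 0,"dz": 0,"claw": 45},
    {"ax": 0,"ay": 0,"az": 0,"dx": -15,"dy": 0,"dz": 0,"claw": 45},
    {"ax": 0,"ay": 0,"az": 0,"dx": -15,"dy": 0,"dz": 0,"claw": 45},
    {"ax": 0,"ay": 0,"az": 0,"dx": -15,"dy": 0,"dz": 0,"claw": 45},
    {"ax": 0,"ay": 0,"az": 0,"dx": -15,"dy": 0,"dz": 0,"claw": 45},
    {"ax": 0,"ay": 0,"az": 0,"dx": -10,"dy": 0,"dz": 0,"claw": 45},
    {"ax": 0,"ay": 0,"az": 0,"dx": -10,"dy": 0,"dz": 0,"claw": 45},
    {"ax": 0,"ay": 0,"az": 0,"dx": -6,"dy": 0,"dz": 0,"claw": 45},
    {"ax": 0,"ay": 0,"az": 0,"dx": 0,"dy": 0,"dz": 0,"claw": 45},
    {"ax": 0,"ay": 0,"az": 0,"dx": 0,"dy": 0,"dz": 0,"claw": 45}
  ]
}}

```text
time_s: 8.0
tcp_pos: [0.5157, 0.1704, 0.0644]
ee_rot: [[-0.046, -0.999, 0.001], [-0.999, 0.046, -0.0], [0.0, -0.001, -1.0]]
wrist_force: [0.0, -0.1, -2.9]
gripper_width: 0.615
gripper_force: 30.0
```

```bash
python3 - <<'E'
from h import *
a=np.radians(87.4);o=np.array([517.5,202.5]);e=np.array([np.cos(a),np.sin(a)]);n=np.array([-e[1],e[0]])
goto([*(o+e*(-32)),42.7],177.4)
d=capture('scene');pickle.dump(d,open('scene3.pkl','wb'));c=capture('top');pickle.dump(c,open('top3.pkl','wb'))
cv2.imwrite('pics/in.png',np.hstack([cv2.resize(c['frame'][185:255,130:230],(400,280),interpolation=cv2.INTER_CUBIC),cv2.resize(d['frame'][95:165,235:335],(400,280),interpolation=cv2.INTER_CUBIC)]))
E
```

```text
t 8.0 tcp [515.7 170.4  64.4] yaw 177.33563746365118 F [ 0.  -0.1 -2.9] w 0.6153675291205162 gf 29.999497532844543
 turn(deg,tool) [-0.07 -0.02 -0.06]  shift(mm, before turn) [-0.1 -0.3 21.7]  after turn [-0.1 -0.3 21.7]
```

View pics/in.png

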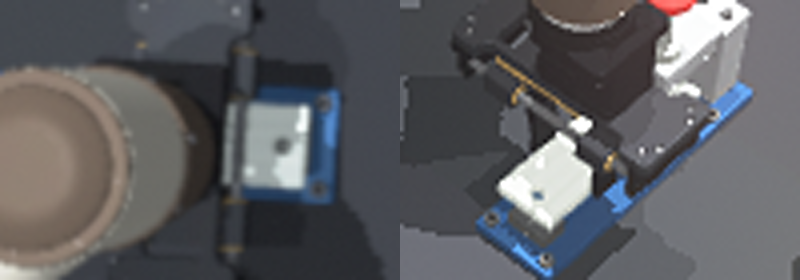

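The plate is over the base, with the lone hole at top crop (283,147) and scene crop (537,195). I compare it with the pin position in each camera.

```bash
python3 - <<'E'
from h import *
a=np.radians(87.4);o=np.array([517.5,202.5]);e=np.array([np.cos(a),np.sin(a)]);n=np.array([-e[1],e[0]])
for nm,u,v in(("top",200,221),("scene",269,143)):
    c=pickle.load(open(nm+'3.pkl','rb'));r=3
    g=c['frame'].min(2).astype(float)[v-r:v+r+1,u-r:u+r+1];w=(np.percentile(g,50)-12-g).clip(0);Y,X=np.mgrid[v-r:v+r+1,u-r:u+r+1]
    print(np.round(g).astype(int).tolist())
    p=[(w*X).sum()/w.sum(),(w*Y).sum()/w.sum()];q=onplane(c,p,.0573)[0,:2]*1000-o;print(nm,np.round(p,2),'fix',q@e,q@n)
E
```

```text
[[160, 158, 156, 152, 154, 159, 161], [157, 151, 135, 123, 131, 148, 159], [153, 136, 102, 87, 101, 129, 161], [151, 126, 89, 86, 103, 130, 181], [154, 132, 98, 90, 112, 154, 197], [159, 149, 139, 135, 151, 186, 211], [161, 162, 184, 199, 208, 217, 219]]
top [199.93 220.86] fix -73.16856332342657 1.3792866020384569
[[252, 222, 226, 224, 222, 222, 220], [253, 250, 215, 224, 224, 223, 224], [253, 228, 203, 205, 197, 220, 225], [253, 220, 122, 89, 162, 221, 225], [253, 251, 155, 109, 129, 227, 223], [255, 255, 219, 222, 223, 222, 218], [229, 251, 223, 222, 219, 217, 221]]
scene [268.98 143.41] fix -75.96235324588324 -2.740076971538665
```

Emit:
{"op": "play_rows", "data": {
  "steps": [
    {"ax": 0,"ay": 0,"az": 0,"dx": 0,"dy": 0.5,"dz": 3,"claw": 45},
    {"ax": 0,"ay": 0,"az": 0,"dx": 0,"dy": 0,"dz": 3,"claw": 45},
    {"ax": 0,"ay": 0,"az": 0,"dx": 0,"dy": 0,"dz": 2,"claw": 45},
    {"ax": 0,"ay": 0,"az": 0,"dx": 0,"dy": 0,"dz": 2,"claw": 45},
    {"ax": 0,"ay": 0,"az": 0,"dx": 0,"dy": 0,"dz": 2,"claw": 45},
    {"ax": 0,"ay": 0,"az": 0,"dx": 0,"dy": 0,"dz": 0,"claw": 45},
    {"ax": 0,"ay": 0,"az": 0,"dx": 0,"dy": 0,"dz": 0,"claw": 45}
  ]
}}

```text
time_s: 8.8
tcp_pos: [0.5155, 0.1707, 0.0525]
ee_rot: [[-0.046, -0.999, 0.002], [-0.999, 0.046, -0.0], [0.0, -0.002, -1.0]]
wrist_force: [-0.3, -0.0, -2.4]
gripper_width: 0.616
gripper_force: 30.0
```

Emit:
{"op": "play_rows", "data": {
  "steps": [
    {"ax": 0,"ay": 0,"az": 0,"dx": 0,"dy": 0,"dz": 1,"claw": 45},
    {"ax": 0,"ay": 0,"az": 0,"dx": 0,"dy": 0,"dz": 1,"claw": 45},
    {"ax": 0,"ay": 0,"az": 0,"dx": 0,"dy": 0,"dz": 1,"claw": 45},
    {"ax": 0,"ay": 0,"az": 0,"dx": 0,"dy": 0,"dz": 0,"claw": 45}
  ]
}}

```text
time_s: 9.2
tcp_pos: [0.5154, 0.1706, 0.0494]
ee_rot: [[-0.046, -0.999, 0.001], [-0.999, 0.046, -0.0], [0.0, -0.001, -1.0]]
wrist_force: [-0.3, -1.1, -3.0]
gripper_width: 0.618
gripper_force: 30.0
```

Emit:
{"op": "play_rows", "data": {
  "steps": [
    {"ax": 0,"ay": 0,"az": 0,"dx": 0,"dy": 0,"dz": 1,"claw": 45},
    {"ax": 0,"ay": 0,"az": 0,"dx": 0,"dy": 0,"dz": 1,"claw": 45},
    {"ax": 0,"ay": 0,"az": 0,"dx": 0,"dy": 0,"dz": 1,"claw": 45},
    {"ax": 0,"ay": 0,"az": 0,"dx": 0,"dy": 0,"dz": 1,"claw": 45},
    {"ax": 0,"ay": 0,"az": 0,"dx": 0,"dy": 0,"dz": 1,"claw": 45},
    {"ax": 0,"ay": 0,"az": 0,"dx": 0,"dy": 0,"dz": 1,"claw": 45},
    {"ax": 0,"ay": 0,"az": 0,"dx": 0,"dy": 0,"dz": 0,"claw": 45},
    {"ax": 0,"ay": 0,"az": 0,"dx": 0,"dy": 0,"dz": 0,"claw": 45}
  ]
}}

```text
time_s: 10.0
tcp_pos: [0.5155, 0.1707, 0.0435]
ee_rot: [[-0.046, -0.999, 0.002], [-0.999, 0.046, -0.0], [0.0, -0.002, -1.0]]
wrist_force: [-0.2, -0.6, -3.0]
gripper_width: 0.618
gripper_force: 30.0
```

Emit:
{"op": "play_rows", "data": {
  "steps": [
    {"ax": 0,"ay": 0,"az": 0,"dx": 0,"dy": 0,"dz": 0.7,"claw": 45},
    {"ax": 0,"ay": 0,"az": 0,"dx": 0,"dy": 0,"dz": 0,"claw": 45},
    {"ax": 0,"ay": 0,"az": 0,"dx": 0,"dy": 0,"dz": 0,"claw": 56},
    {"ax": 0,"ay": 0,"az": 0,"dx": 0,"dy": 0,"dz": 0,"claw": 62},
    {"ax": 0,"ay": 0,"az": 0,"dx": 0,"dy": 0,"dz": 0,"claw": 75},
    {"ax": 0,"ay": 0,"az": 0,"dx": 0,"dy": 0,"dz": 0,"claw": 87},
    {"ax": 0,"ay": 0,"az": 0,"dx": 0,"dy": 0,"dz": 0,"claw": 87},
    {"ax": 0,"ay": 0,"az": 0,"dx": 0,"dy": 0,"dz": 0,"claw": 87}
  ]
}}

```text
time_s: 10.8
tcp_pos: [0.5155, 0.1707, 0.0429]
ee_rot: [[-0.046, -0.999, 0.002], [-0.999, 0.046, -0.0], [-0.0, -0.002, -1.0]]
wrist_force: [-0.6, 0.6, 0.6]
gripper_width: 0.959
gripper_force: 0.0
```

Emit:
{"op": "play_rows", "data": {
  "steps": [
    {"ax": 0,"ay": 0,"az": 0,"dx": 0,"dy": 0,"dz": -10,"claw": 87},
    {"ax": 0,"ay": 0,"az": 0,"dx": 0,"dy": 0,"dz": -30,"claw": 87},
    {"ax": 0,"ay": 0,"az": 0,"dx": 0,"dy": 0,"dz": -40,"claw": 87},
    {"ax": 0,"ay": 0,"az": 0,"dx": 0,"dy": 0,"dz": -40,"claw": 87},
    {"ax": 0,"ay": 0,"az": 0,"dx": 0,"dy": 0,"dz": -40,"claw": 87},
    {"ax": 0,"ay": 0,"az": 0,"dx": 30,"dy": 0,"dz": -30,"claw": 40},
    {"ax": 0,"ay": 0,"az": 0,"dx": 40,"dy": 0,"dz": 0,"claw": 0},
    {"ax": 0,"ay": 0,"az": 0,"dx": 40,"dy": 0,"dz": 0,"claw": 0},
    {"ax": 0,"ay": 0,"az": 0,"dx": 40,"dy": 0,"dz": 0,"claw": 0},
    {"ax": 0,"ay": 0,"az": 0,"dx": 30,"dy": 0,"dz": 0,"claw": 0},
    {"ax": 0,"ay": 0,"az": 0,"dx": 0,"dy": 0,"dz": 0,"claw": 0},
    {"ax": 0,"ay": 0,"az": 0,"dx": 0,"dy": 0,"dz": 0,"claw": 0}
  ]
}}

```text
time_s: 12.0
tcp_pos: [0.5067, -0.0096, 0.2335]
ee_rot: [[-0.048, -0.999, 0.003], [-0.999, 0.048, 0.0], [-0.0, -0.003, -1.0]]
wrist_force: [0.1, 0.2, -0.1]
gripper_width: 0.447
gripper_force: 0.0
```

```bash
python3 - <<'E'
from h import *
a=np.radians(87.4);o=np.array([517.5,202.5]);e=np.array([np.cos(a),np.sin(a)]);n=np.array([-e[1],e[0]])
goto([*(o+e*70),195],177.4)
d=capture('scene');pickle.dump(d,open('scene4.pkl','wb'));c=capture('top');pickle.dump(c,open('top4.pkl','wb'))
cv2.imwrite('pics/seat.png',np.hstack([cv2.resize(c['frame'][185:255,110:210+10],(400,255),interpolation=cv2.INTER_CUBIC),cv2.resize(d['frame'][80:160,245:325],(255,255),interpolation=cv2.INTER_CUBIC)]))
for nm,c,(u0,u1,v0,v1) in(("top",c,(105,225,195,245)),("scene",d,(245,335,80,170))):
    f=c['frame'].astype(int);P=pts(c)*1000
    m=np.zeros(f.shape[:2],bool);m[v0:v1,u0:u1]=1
    m&=(f[...,2]-f[...,1]>60)&(f[...,2]-f[...,0]>60);ys,xs=np.nonzero(m)
    ks=cv2.findContours(m.astype(np.uint8),cv2.RETR_EXTERNAL,cv2.CHAIN_APPROX_NONE)[0];k=max(ks,key=cv2.contourArea)[:,0]
    (u,v),rr=cv2.minEnclosingCircle(k);q=onplane(c,[u,v],.166)[0]*1000;print(nm,'knob',len(xs),(u,v,rr),q,'fix',(q[:2]-o)@e,(q[:2]-o)@n)
    q=P.reshape(-1,3);x=(q[:,:2]-o)@e;y=(q[:,:2]-o)@n
    k=(abs(y)<22)&(x>-90)&(x<45)&(q[:,2]>20)&(q[:,2]<60);A=np.c_[x[k],y[k],np.ones(k.sum())];co=np.linalg.lstsq(A,q[k,2],rcond=None)[0];print(' plate z at 0, slopes',co[2],co[:2],k.sum(),np.median(q[k,2]))
E
```

```text
t 12.0 tcp [506.7  -9.6 233.5] yaw 177.26198645594272 F [ 0.1  0.2 -0.1] w 0.44662190448992145 gf 0.0
 turn(deg,tool) [-0.16  0.03 -0.14]  shift(mm, before turn) [-282.4   -0.4   38.7]  after turn [-282.4   -1.1   38.5]
top knob 263 (130.7903289794922, 219.0806427001953, 9.255544662475586) [518.75594836 274.21050343 166.        ] fix 71.69365604525638 1.9983472657733745
 plate z at 0, slopes 36.361736442375836 [-0.00142378  0.00629773] 624 36.39047621942338
scene knob 147 (302.1428527832031, 92.0, 7.142961502075195) [521.41956563 271.10141256 166.        ] fix 68.70859540434539 -0.8035656472377881
 plate z at 0, slopes 36.250977808715774 [ 0.01238751 -0.00065519] 473 36.03920959115281
```

View pics/seat.png

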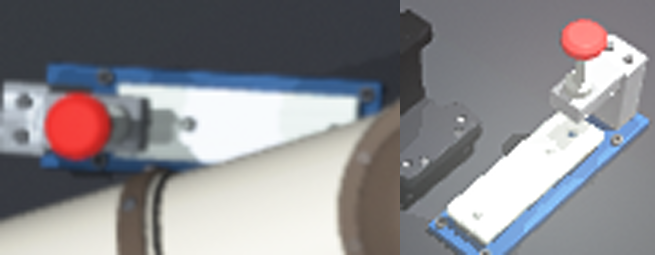

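The plate is seated: its top is at 36 mm and it's flat, with pin tips showing at the lone hole and at pin_b beside the arm. The knob is at fixture (70.2, 0.6). I'll move above the knob with the fingers shut.

Emit:
{"op": "play_rows", "data": {
  "steps": [
    {"ax": 0,"ay": 0,"az": 0,"dx": -22,"dy": 0,"dz": 0,"claw": 0},
    {"ax": 0,"ay": 0,"az": 0,"dx": -30,"dy": 0,"dz": 0,"claw": 0},
    {"ax": 0,"ay": 0,"az": 0,"dx": -40,"dy": 0,"dz": 0,"claw": 0},
    {"ax": 0,"ay": 0,"az": 0,"dx": -40,"dy": 0,"dz": 0,"claw": 0},
    {"ax": 0,"ay": 0,"az": 0,"dx": -40,"dy": 0,"dz": 0,"claw": 0},
    {"ax": 0,"ay": 0,"az": 0,"dx": -40,"dy": 0,"dz": 0,"claw": 0},
    {"ax": 0,"ay": 0,"az": 0,"dx": -40,"dy": 0,"dz": 0,"claw": 0},
    {"ax": 0,"ay": 0,"az": 0,"dx": -30,"dy": 0,"dz": 0,"claw": 0},
    {"ax": 0,"ay": 0,"az": 0,"dx": 0,"dy": 0,"dz": 10,"claw": 0},
    {"ax": 0,"ay": 0,"az": 0,"dx": 0,"dy": 0,"dz": 10,"claw": 0},
    {"ax": 0,"ay": 0,"az": 0,"dx": 0,"dy": 0,"dz": 10,"claw": 0},
    {"ax": 0,"ay": 0,"az": 0,"dx": 0,"dy": 0,"dz": 0,"claw": 0},
    {"ax": 0,"ay": 0,"az": 0,"dx": 0,"dy": 0,"dz": 0,"claw": 0}
  ]
}}

```text
time_s: 13.4
tcp_pos: [0.52, 0.2717, 0.2027]
ee_rot: [[-0.047, -0.999, 0.001], [-0.999, 0.047, -0.001], [0.001, -0.002, -1.0]]
wrist_force: [0.1, 0.2, 0.2]
gripper_width: 0.002
gripper_force: 0.0
```

```bash
python3 - <<'E'
from h import *
a=np.radians(87.4);o=np.array([517.5,202.5]);e=np.array([np.cos(a),np.sin(a)])
goto([*(o+e*70),144],177.4)
E
```

```text
t 13.4 tcp [520.  271.7 202.7] yaw 177.29700559019403 F [0.1 0.2 0.2] w 0.001653896754646946 gf 0.0
 turn(deg,tool) [-0.09 -0.04 -0.1 ]  shift(mm, before turn) [-0.8 -0.6 58.7]  after turn [-0.7 -0.7 58.7]
```

Emit:
{"op": "play_rows", "data": {
  "steps": [
    {"ax": 0,"ay": 0,"az": 0,"dx": -0.5,"dy": 0,"dz": 8,"claw": 0},
    {"ax": 0,"ay": 0,"az": 0,"dx": 0,"dy": 0,"dz": 7,"claw": 0},
    {"ax": 0,"ay": 0,"az": 0,"dx": 0,"dy": 0,"dz": 5,"claw": 0},
    {"ax": 0,"ay": 0,"az": 0,"dx": 0,"dy": 0,"dz": 5,"claw": 0},
    {"ax": 0,"ay": 0,"az": 0,"dx": 0,"dy": 0,"dz": 5,"claw": 0},
    {"ax": 0,"ay": 0,"az": 0,"dx": 0,"dy": 0,"dz": 0,"claw": 0}
  ]
}}

```text
time_s: 14.0
tcp_pos: [0.5201, 0.2728, 0.1736]
ee_rot: [[-0.046, -0.999, 0.002], [-0.999, 0.046, -0.001], [0.001, -0.002, -1.0]]
wrist_force: [-2.5, -0.7, 7.5]
gripper_width: 0.005
gripper_force: 3.5
```

Emit:
{"op": "play_rows", "data": {
  "steps": [
    {"ax": 0,"ay": 0,"az": 0,"dx": 0,"dy": 0,"dz": 5,"claw": 0},
    {"ax": 0,"ay": 0,"az": 0,"dx": 0,"dy": 0,"dz": 5,"claw": 0},
    {"ax": 0,"ay": 0,"az": 0,"dx": 0,"dy": 0,"dz": 5,"claw": 0},
    {"ax": 0,"ay": 0,"az": 0,"dx": 0,"dy": 0,"dz": 5,"claw": 0},
    {"ax": 0,"ay": 0,"az": 0,"dx": 0,"dy": 0,"dz": 4,"claw": 0},
    {"ax": 0,"ay": 0,"az": 0,"dx": 0,"dy": 0,"dz": 0,"claw": 0},
    {"ax": 0,"ay": 0,"az": 0,"dx": 0,"dy": 0,"dz": 0,"claw": 0}
  ]
}}

```text
time_s: 14.7
tcp_pos: [0.5201, 0.2729, 0.151]
ee_rot: [[-0.045, -0.999, 0.003], [-0.999, 0.045, -0.001], [0.0, -0.003, -1.0]]
wrist_force: [-4.5, -1.4, 11.4]
gripper_width: 0.005
gripper_force: 5.7
```

Emit:
{"op": "play_rows", "data": {
  "steps": [
    {"ax": 0,"ay": 0,"az": 0,"dx": 0,"dy": 0,"dz": 3,"claw": 0},
    {"ax": 0,"ay": 0,"az": 0,"dx": 0,"dy": 0,"dz": 3,"claw": 0},
    {"ax": 0,"ay": 0,"az": 0,"dx": 0,"dy": 0,"dz": 1,"claw": 0},
    {"ax": 0,"ay": 0,"az": 0,"dx": 0,"dy": 0,"dz": 0,"claw": 0},
    {"ax": 0,"ay": 0,"az": 0,"dx": 0,"dy": 0,"dz": 0,"claw": 0},
    {"ax": 0,"ay": 0,"az": 0,"dx": 0,"dy": 0,"dz": 0,"claw": 0},
    {"ax": 0,"ay": 0,"az": 0,"dx": 0,"dy": 0,"dz": 0,"claw": 0}
  ]
}}

```text
time_s: 15.4
tcp_pos: [0.5201, 0.2729, 0.1444]
ee_rot: [[-0.045, -0.999, 0.003], [-0.999, 0.045, -0.0], [0.0, -0.003, -1.0]]
wrist_force: [-4.5, -1.2, 12.5]
gripper_width: 0.007
gripper_force: 6.4
```

Emit:
{"op": "play_rows", "data": {
  "steps": [
    {"ax": 0,"ay": 0,"az": 0,"dx": 0,"dy": 0,"dz": 1,"claw": 0},
    {"ax": 0,"ay": 0,"az": 0,"dx": 0,"dy": 0,"dz": 0,"claw": 0},
    {"ax": 0,"ay": 0,"az": 0,"dx": 0,"dy": 0,"dz": 0,"claw": 0},
    {"ax": 0,"ay": 0,"az": 0,"dx": 0,"dy": 0,"dz": 0,"claw": 0},
    {"ax": 0,"ay": 0,"az": 0,"dx": 0,"dy": 0,"dz": 0,"claw": 0}
  ]
}}

```text
time_s: 15.9
tcp_pos: [0.5201, 0.2729, 0.1444]
ee_rot: [[-0.045, -0.999, 0.003], [-0.999, 0.045, -0.0], [0.0, -0.003, -1.0]]
wrist_force: [-6.0, -2.3, 16.9]
gripper_width: 0.012
gripper_force: 8.4
```

The force rises with no further travel, so the knob is on its stop and has been held over 0.3 s. Now I retract.

Emit:
{"op": "play_rows", "data": {
  "steps": [
    {"ax": 0,"ay": 0,"az": 0,"dx": 0,"dy": 0,"dz": 0,"claw": 0},
    {"ax": 0,"ay": 0,"az": 0,"dx": 0,"dy": 0,"dz": -8,"claw": 0},
    {"ax": 0,"ay": 0,"az": 0,"dx": 0,"dy": 0,"dz": -8,"claw": 0},
    {"ax": 0,"ay": 0,"az": 0,"dx": 0,"dy": 0,"dz": -8,"claw": 0},
    {"ax": 0,"ay": 0,"az": 0,"dx": 0,"dy": 0,"dz": -8,"claw": 0},
    {"ax": 0,"ay": 0,"az": 0,"dx": 0,"dy": 0,"dz": -8,"claw": 0},
    {"ax": 0,"ay": 0,"az": 0,"dx": 0,"dy": 0,"dz": -10,"claw": 0},
    {"ax": 0,"ay": 0,"az": 0,"dx": 0,"dy": 0,"dz": -20,"claw": 0},
    {"ax": 0,"ay": 0,"az": 0,"dx": 0,"dy": 0,"dz": -30,"claw": 0},
    {"ax": 0,"ay": 0,"az": 0,"dx": 40,"dy": 0,"dz": 0,"claw": 0},
    {"ax": 0,"ay": 0,"az": 0,"dx": 40,"dy": 0,"dz": 0,"claw": 0},
    {"ax": 0,"ay": 0,"az": 0,"dx": 40,"dy": 0,"dz": 0,"claw": 0},
    {"ax": 0,"ay": 0,"az": 0,"dx": 40,"dy": 0,"dz": 0,"claw": 0},
    {"ax": 0,"ay": 0,"az": 0,"dx": 40,"dy": 0,"dz": 0,"claw": 0},
    {"ax": 0,"ay": 0,"az": 0,"dx": 40,"dy": 0,"dz": 0,"claw": 0},
    {"ax": 0,"ay": 0,"az": 0,"dx": 40,"dy": 0,"dz": 0,"claw": 0},
    {"ax": 0,"ay": 0,"az": 0,"dx": 0,"dy": 0,"dz": 0,"claw": 0},
    {"ax": 0,"ay": 0,"az": 0,"dx": 0,"dy": 0,"dz": 0,"claw": 0}
  ]
}}

```text
time_s: 17.7
tcp_pos: [0.5068, -0.0074, 0.2406]
ee_rot: [[-0.048, -0.999, 0.002], [-0.999, 0.048, 0.0], [-0.0, -0.002, -1.0]]
wrist_force: [-0.3, 0.7, -0.3]
gripper_width: 0.007
gripper_force: 0.0
```

```bash
python3 - <<'E'
from h import *
d=capture('scene');b=pickle.load(open('scene4.pkl','rb'))
P=pts(d)*1000;f=d['frame'].astype(int);m=np.zeros(f.shape[:2],bool);m[80:170,245:335]=1;m&=(f[...,2]-f[...,1]>60)&(f[...,2]-f[...,0]>60)
print('knob top z',np.percentile(P[m][:,2],[50,90]),'depth change over plate',np.abs(d['range_z']-b['range_z'])[110:155,262:315].mean())
cv2.imwrite('pics/end.png',cv2.resize(d['frame'][80:170,235:335],(500,450),interpolation=cv2.INTER_CUBIC))
E
```

```text
knob top z [170.25598526 173.55494045] depth change over plate 0.021173814
```

View pics/end.png

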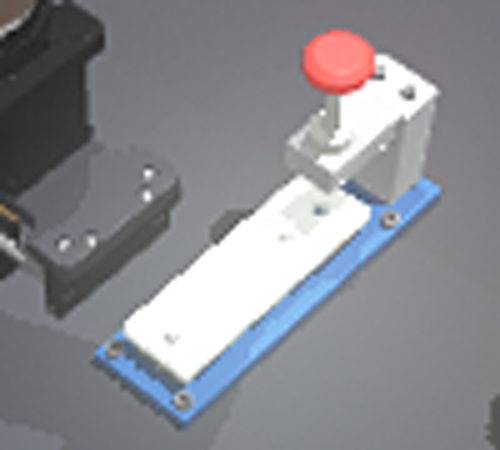

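The knob is back up at about 172 mm (crop (340,60)). The plate is seated with pin tips in its holes at (170,338) and (285,237), and the arm is clear.

```bash
python3 -c "
from station import *
print(finish_job())"
```

```text
the job is handed in; nothing more can be done
None
```

The plate is seated on both locating pins and let go; I pushed the knob to its stop, held it over 0.3 s and it sprang back up, and the job was handed in at about 18 s (no verdict was returned).

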